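# Turn the ball dish towards the trackball base and hold it ready

## Robot

A 7-joint arm with a two-finger parallel gripper is mounted at the origin on a cart in front of the work surface, level with it; the furniture and walls round the work are solid. World frame = base frame: x ahead of the robot, y to its left, z up, the work surface at z = 0. Lengths are in mm, angles in rad, forces in N, time in s.
With the tool pointing down it reaches from about 425 to 875 mm from the base axis. Payload 8.4 kg.
Tool frame: the origin (TCP) lies midway between the tips of the shut fingers; the grasp point (between the pads) lies bot.grip_point_offset behind it (bot.grip_point_offset is the distance from the TCP to the grasp point, in mm); z points along the fingers, y is the direction in which the jaws open and shut (so a half turn about z gives the same grasp; the last joint's range is limited). The gripper opens to 87 mm and grips with 3 to 60 N. Pads are 19 mm wide; open, the fingers measure 117 mm over their backs; the gripper's body (75 mm by 190 mm) begins 51 mm behind the grasp point.
Start: joints at [-1.204, 0.333, 0.04, 1.465, -0.013, 1.343, -0.059], TCP at [291.936, 580.721, 222.546] pointing down, gripper open.
Joint ranges: [-2.58, 2.58], [-0.38, 2.09], [-1.3, 1.39], [0.25, 2.4], [-1.5, 4.64], [0.08, 2.09], [-2.65, 2.65]. Speed limits (rad/s): [2.22, 2.22, 2.79, 2.79, 3.14, 3.14, 3.14].

## Interface

Orientations are given as a unit quaternion [w, x, y, z].
In Python, from cell import bot gives the robot as it stands.
- The arm moves only by the tool step_arm, never from a script. Its argument "increments" is a list of rows, each a list of 5 numbers: the shift along the tool's x, y, z in m, then the turn about the tool's z in rad, then the opening, from -1 (shut) to 1 (fully open), so that 0 is half open. A call has 1 to 5 rows; each row shifts and turns the pose as measured when the row begins, along the tool's axes as they then stand; what a row does not reach is not made up. A row lasts 1/8 s, in which the tool goes at most 62.5 mm and 10.7 degrees, less where a joint would pass 70% of its speed; a pose out of reach is approached as far as the arm can. A call with a gripper value outside its range is refused whole. The fingers move at their own pace and stop on an object; "grip_force" is the grip in N (left out, the last holds). Time passes only in rows, so rows that do not move let the fingers close. It gives the time, the measured TCP pose, the force and the opening at its end, in the units of the state.
- bot.read_state(): the state, without advancing time (a new reading comes with each control period).
- bot.get_image(name): name is "scene" or "top" or "wrist"; returns the picture (480x640x3 uint8, blue, green, red); there is no depth.
- bot.get_calibration(name): a dict with "fx", "fy", "cx", "cy" (pixels), "distortion" ([k1, k2, p1, p2, k3] as OpenCV has them; the pictures are not rectified), "view" (4x4, takes a point from world to camera coordinates); the wrist camera has in their place "T_tool_cam" (4x4, takes a point from camera to tool coordinates, whose origin is the TCP and whose axes are the flange's). Camera axes: x right, y down, z forward; pixel columns grow to the right and rows downward; lengths in mm; the calibration is good to about 2 mm. A picture is of the moment at which its call begins: read the wrist's pose just before it. get_calibration takes no time and is no camera call.
- bot.close_job(): hands the job in, once; it reports no verdict.
The state is a dict: "time_s": time; "joint_positions": joint angles; "dq": joint speeds; "joint_torque": joint torques, N m; "eef_pos": TCP position; "ee_rot": TCP orientation; "contact_force": force on the tool from outside, world axes, zero at the start; "wrist_torque": the same for the moment, N m; "width": opening from 0.0 (shut) to 1.0 (fully open).
Only numpy, scipy, OpenCV 4.12 (cv2) and the standard library are available. Lean on these libraries where they do the work, as an engineer would, in place of code of your own. Each camera call takes 0.05 s, during which the arm holds its last target. There are 200 camera calls.

## Task

The ball of a trackball lies loose in the middle of a small spouted dish that stands on a coaster. Take the dish by the grip of its bow, lift it straight up about ten centimetres without turning it, then turn it on the spot through about a quarter turn, the short way round, until its spout points straight at the socket of the trackball base, all the while level and with the ball resting in the middle, untouched. Leave the other things on the desk alone, and finish while still holding the dish up there, still and level: do not put it down or let go.

Things in the scene. Friction and masses are not known exactly. Their poses are not given: they have to be found in the camera images.
- dish: Round shallow aluminium dish, 124 mm across, 28 mm high at the rim, about 0.28 kg, on a 56 mm foot, with a pouring spout reaching 84 mm from the middle. A wire bow with a black grip bar crosses over it. Inside it falls at 10 degrees to the middle. Origin: centre of the foot's underside; x points along the spout, z up. The spout first points roughly towards the robot.
- dish_grip (a point): Centre of the straight grip bar at the top of the dish's bow, 92 mm above the dish's origin; axes as the dish's. The bar is 76 mm long along y, 14 mm thick along x, 16 mm high, its underside 42 mm clear above the ball; the bow's legs stand at y = +-62 mm.
- dish_spout (a point): Tip of the spout's lip, 84 mm from the dish's middle along its x, 13 mm above the dish's origin.
- ball_center (a point): Centre of the loose grey plastic ball, 36 mm in diameter, 45 g, at the bottom of the dish.
- coaster: Flat round cork coaster, 100 mm across, 4 mm thick, fixed on the desk, under the dish. Origin: centre of its underside.
- trackball_base: Low round black trackball housing, 92 mm across, 36 mm high, with an empty round socket in the middle of its top, fixed on the desk 130 to 150 mm (centre to centre) from the coaster, either to the left or to the right of it. Origin: centre of its underside.
- socket (a point): Middle of the socket's mouth, on the axis of the trackball base, 34 mm above the desk.
- mug: Mug, 78 mm across, 101 mm high with a handle, loose, on the other side of the coaster from the trackball base, 130 to 150 mm from it. Origin: centre of the underside of its bounding box. Leave alone.
- stapler: Stapler, 36x141x47 mm, loose, at the right of the work. Origin: centre of its underside. Leave alone.
- calculator: Pocket calculator, 152x98x21 mm, loose, at the left of the work. Origin: centre of its underside. Leave alone.

How it is judged (in metres and radians):
On the way, in this order (a step that is already met when the one before it is completed fails the run):
1. the dish is lifted clear of the coaster by more than 3 cm, not yet turned (spout more than about 50 degrees off the socket) (height (world z) of dish above 0.034 m and contact force between the fingers and dish above 0.5 N and x of socket in the frame of dish below 0.085 m), for 0.1 s.
2. the lifted dish is turned so that its spout points at the socket, ball in the middle (height (world z) of dish above 0.054 m and x of socket in the frame of dish above 0.09 m and y of socket in the frame of dish between -0.024 and 0.024 m and horizontal distance between ball_center and dish below 0.015 m), for 0.2 s.
At the end, for the whole second after the job is handed in: The dish is held by the fingers, still, its foot 54 to 164 mm above the desk, within 35 mm sideways of its coaster's centre, within 0.08 rad of level, the spout's line passing within 24 mm of the socket's centre (about 10 degrees), the ball within 15 mm of the dish's middle (all of step 2 and height (world z) of dish below 0.164 m and horizontal distance between dish and coaster below 0.035 m and angle between dish's own z axis and vertical below 0.08 rad and height (world z) of ball_center above 0.07 m and contact force between the fingers and dish above 0.5 N and linear speed of dish below 0.02 m/s and angular speed of dish below 0.1 rad/s); the arm keeps its last pose, push and grip.
It fails at once if the ball rolls more than 25 mm from the dish's middle (horizontal distance between ball_center and dish above 0.025 m).
It fails at once if the dish is tipped by more than 0.2 rad (angle between dish's own z axis and vertical above 0.2 rad).
It fails at once if the robot touches the ball (contact force between any of the fingers, the arm and ball above 0.5 N).
It fails at once if the dish is turned the long way round, spout away from the socket (x of socket in the frame of dish below -0.1 m).
It fails at once if the mug, the stapler or the calculator is moved by more than 15 mm (distance of any of mug, stapler, calculator from where it was at the start of the episode above 0.015 m).
It also fails if it takes over 35 s, if anything falls off the work surface, if the arm or the gripper's body presses on something with over 40 N, if the wrist force passes 120 N, or if a joint passes its speed limit or range.

## Working session

There is one attempt and no reset: what is moved stays moved. The work goes in short steps, Python scripts to look and compute and a tool call to move; the robot and the scene stay as the last step left them, time stands still between calls to the robot, and variables do not carry over. Pictures are saved under pics/ and viewed, about 8 in all and at most 12, crops included, and the job is handed in when it is done.

Besides the shell and the picture viewer there is one more tool, called after ">>>" in YAML: its name, and indented under it one key for each argument. step_arm: Moves the arm, as the interface text tells. Its arguments: {"type":"object","properties":{"increments":{"type":"array"},"grip_force":{"type":"number"}},"required":["increments"]}

```bash
ls; mkdir -p pics
python3 - <<'E'
from cell import bot
import cv2,json
s=bot.read_state();print(s, bot.grip_point_offset)
for n in("scene","top"):
    cv2.imwrite(f"pics/{n}0.png",bot.get_image(n));print(n,bot.get_calibration(n))
print(bot.get_calibration("wrist"))
E
```

```text
pics
{'time_s': 0.0, 'joint_positions': array([-1.20421121,  0.33389722,  0.03985795,  1.4662749 , -0.01338681,
        1.34330608, -0.0585026 ]), 'dq': array([ 3.81894352e-05, -2.34879401e-03, -1.08397868e-03,  6.65729107e-04,
       -8.68782623e-04, -1.33757967e-03,  4.28975364e-04]), 'joint_torque': array([ 1.67400945e-04, -6.56372595e+01,  1.33587666e+00, -4.03801453e+01,
       -5.96512738e-02,  4.50625573e-02,  1.91669556e-04]), 'eef_pos': array([291.74005715, 580.32002913, 221.66613456]), 'ee_rot': array([-1.29447769e-04,  2.30793807e-01,  9.73002345e-01, -7.99529361e-04]), 'contact_force': array([-0.43805306, -0.45451237,  0.58651749]), 'wrist_torque': array([-0.02230294, -0.00496533, -0.01968001]), 'width': 1.0020944480698162} 18.700000000000003
scene {'fx': 463.0031459382022, 'fy': 463.0031459382022, 'cx': 314.9127850713474, 'cy': 237.38191124092188, 'distortion': array([-0.08019695,  0.        ,  0.        ,  0.        ,  0.        ]), 'view': array([[-4.71598549e-01, -8.81460100e-01,  2.49579918e-02,
         2.48054095e+02],
       [-4.50697666e-01,  2.16611982e-01, -8.6
[... 598 characters left out ...]
01268e-01, -5.20458048e-03, -9.79102399e-01,
         1.53976313e+03],
       [ 0.00000000e+00,  0.00000000e+00,  0.00000000e+00,
         1.00000000e+00]])}
{'fx': 387.28964682266053, 'fy': 387.28964682266053, 'cx': 318.1878149334917, 'cy': 240.10552456039713, 'distortion': array([0.00366338, 0.        , 0.        , 0.        , 0.        ]), 'T_tool_cam': array([[ 3.16535548e-04, -9.57228074e-01, -2.89334261e-01,
         7.95362214e+01],
       [ 9.99999867e-01,  4.20623314e-04, -2.97569110e-04,
        -5.65337368e-01],
       [ 4.06542242e-04, -2.89334129e-01,  9.57228080e-01,
        -1.61290988e+02],
       [ 0.00000000e+00,  0.00000000e+00,  0.00000000e+00,
         1.00000000e+00]])}
```

View pics/top0.png

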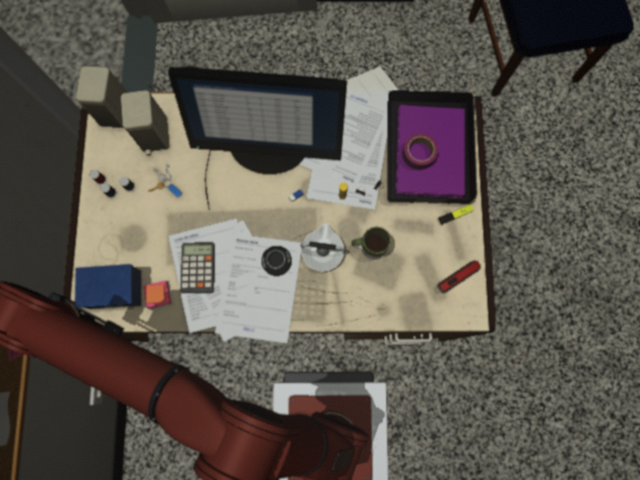

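View pics/scene0.png

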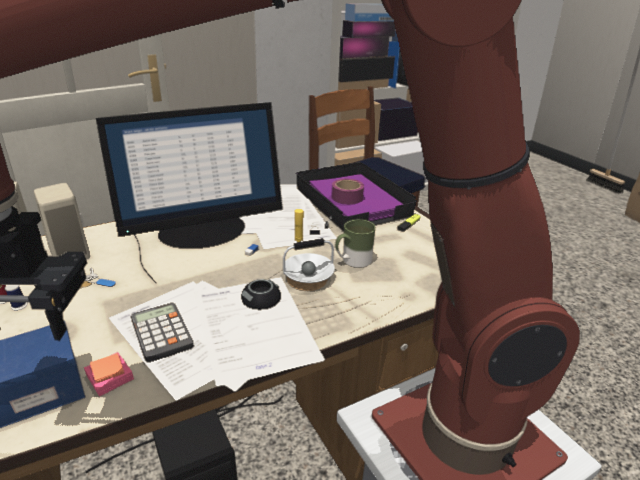

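```bash
python3 - <<'E'
import cv2,numpy as np
a=cv2.imread("pics/top0.png")[200:300,240:400];b=cv2.imread("pics/scene0.png")[220:320,230:390]
cv2.imwrite("pics/crop0.png",np.hstack([cv2.resize(a,None,fx=5,fy=5,interpolation=2)[:,:]]));
E
cat > h.py <<'E'
import numpy as np,cv2
from cell import bot
def ray(n,uv,view=None):
    c=bot.get_calibration(n);K=np.array([[c['fx'],0,c['cx']],[0,c['fy'],c['cy']],[0,0,1]])
    x,y=cv2.undistortPoints(np.array([[uv]],float),K,c['distortion'])[0,0]
    if n=="wrist":
        T=view
    else: T=np.linalg.inv(c['view'])
    return T[:3,3],T[:3,:3]@np.array([x,y,1])
def atz(n,uv,z,view=None):
    o,d=ray(n,uv,view);return (o+d*(z-o[2])/d[2])[:2]
def toolT():
    from scipy.spatial.transform import Rotation as R
    s=bot.read_state();q=s['ee_rot'];T=np.eye(4);T[:3,:3]=R.from_quat(np.r_[q[1:],q[0]]).as_matrix();T[:3,3]=s['eef_pos'];return T
def camT(): return toolT()@bot.get_calibration("wrist")['T_tool_cam']
E
python3 -c "
from h import *
print('dish',atz('top',(323,247),92+4),'base',atz('top',(277,261),36))
print('mug',atz('top',(376,242),101));print(toolT().round(3))"
```

```text
dish [520.62213892  17.71342767] base [491.92768239 150.84060248]
mug [ 533.6015428  -130.19668908]
[[-8.93000e-01  4.49000e-01 -1.00000e-03  2.91765e+02]
 [ 4.49000e-01  8.93000e-01 -1.00000e-03  5.80360e+02]
 [-0.00000e+00 -1.00000e-03 -1.00000e+00  2.21740e+02]
 [ 0.00000e+00  0.00000e+00  0.00000e+00  1.00000e+00]]
```

View pics/crop0.png

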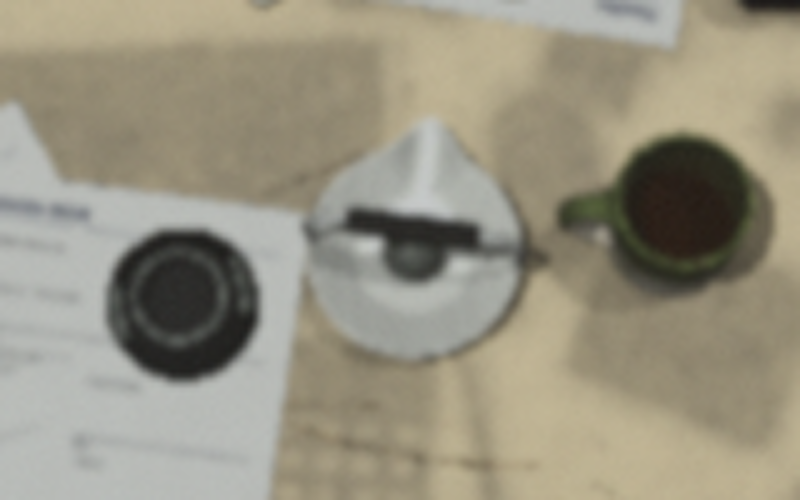

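Run:
```python
import cv2
b=cv2.imread("pics/scene0.png")[225:305,240:380]
cv2.imwrite("pics/crop1.png",cv2.resize(b,None,fx=5,fy=5,interpolation=2))
```

```text
(no output)
```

View pics/crop1.png

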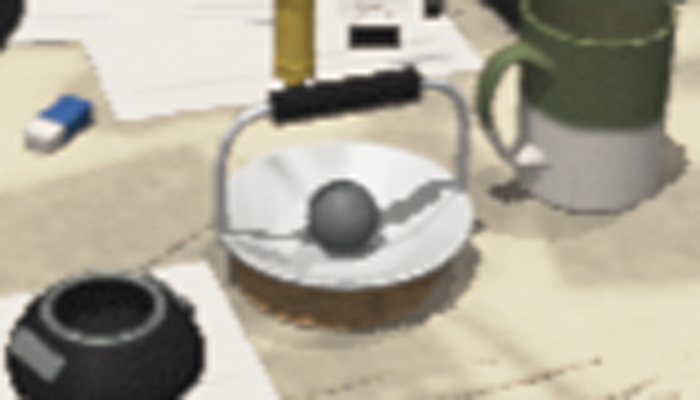

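The pictures contradict the text. In top0 the spout tip is near px (326,224), so it points away from the robot (+x). The scene picture agrees: no spout on the near rim. The trackball base is at the left (px 277,261), the mug at the right (376,242) with its handle towards the dish, and the grip bar runs from (309,244) to (336,247). The short way round is therefore counter-clockwise seen from above.

>>> step_arm:
  increments:
    - [-0.038, -0.033, 0, 0, 1]
    - [-0.038, -0.033, 0, 0, 1]
    - [-0.038, -0.033, 0, 0, 1]
    - [-0.038, -0.033, 0, 0, 1]
    - [-0.038, -0.033, 0, 0, 1]
  grip_force: 30

```text
time_s: 0.72
eef_pos: [386.9, 343.6, 218.9]
ee_rot: [-0.001, 0.227, 0.974, -0.002]
contact_force: [0.1, -0.5, 0.2]
width: 0.998
```

>>> step_arm:
  increments:
    - [-0.038, -0.033, 0, 0, 1]
    - [-0.038, -0.033, 0, 0, 1]
    - [-0.038, -0.033, 0, 0, 1]
    - [-0.038, -0.033, 0, 0, 1]
    - [0, 0, 0, 0.18, 1]

```text
time_s: 1.35
eef_pos: [467.1, 146.5, 218.6]
ee_rot: [-0.001, 0.318, 0.948, -0.003]
contact_force: [-0.3, 1.3, -0.5]
width: 0.997
```

>>> step_arm:
  increments:
    - [0, 0, 0, 0.18, 1]
    - [0, 0, 0, 0.18, 1]
    - [0, 0, 0, 0.18, 1]
    - [0, 0, 0, 0.18, 1]
    - [0, 0, 0, 0.18, 1]

```text
time_s: 1.98
eef_pos: [466.2, 144.7, 217.2]
ee_rot: [-0.0, 0.71, 0.704, -0.005]
contact_force: [0.5, 1.2, 0.4]
width: 0.996
```

Run:
```python
from h import *
print(toolT().round(3),bot.read_state()['joint_positions'].round(2))
f=lambda u,v:(240+u/5,200+v/5)
L=atz('top',f(347,219),104);R_=atz('top',f(479,237),104);sp=atz('top',f(432,120),17)
print(L,R_,(L+R_)/2,np.linalg.norm(L-R_),'spout',sp)
print('base',atz('top',f(182,304),36),atz('top',f(180,295),36))
```

```text
[[ 8.00000e-03  1.00000e+00 -7.00000e-03  4.66181e+02]
 [ 1.00000e+00 -8.00000e-03 -6.00000e-03  1.44717e+02]
 [-6.00000e-03 -7.00000e-03 -1.00000e+00  2.17188e+02]
 [ 0.00000e+00  0.00000e+00  0.00000e+00  1.00000e+00]] [-0.75  0.    0.36  1.86  0.    1.29 -0.4 ]
[528.11932719  55.48774547] [517.78277075 -17.87977996] [522.95104897  18.80398275] 74.09209260479899 spout [606.47471392   7.99935519]
base [492.51701674 152.5823858 ] [497.80181434 153.82482746]
```

>>> step_arm:
  increments:
    - [-0.042, 0.019, 0, 0, 1]
    - [-0.042, 0.019, 0, 0, 1]
    - [-0.036, 0.018, 0, 0, 1]
    - [0, 0, 0, 0.13, 1]
    - [0, 0, 0, 0, 1]

```text
time_s: 2.6
eef_pos: [521.3, 20.7, 216.2]
ee_rot: [-0.0, 0.756, 0.655, -0.006]
contact_force: [-0.2, 0.5, 0.1]
width: 0.997
```

Run:
```python
from h import *
print(toolT().round(3),bot.read_state()['joint_positions'].round(2))
np.save('T1.npy',camT());cv2.imwrite("pics/w1.png",bot.get_image("wrist"))
```

```text
[[ 1.42000e-01  9.90000e-01 -9.00000e-03  5.21321e+02]
 [ 9.90000e-01 -1.42000e-01 -7.00000e-03  2.06940e+01]
 [-8.00000e-03 -8.00000e-03 -1.00000e+00  2.16175e+02]
 [ 0.00000e+00  0.00000e+00  0.00000e+00  1.00000e+00]] [-0.61  0.08  0.51  1.8  -0.03  1.29 -0.23]
```

View pics/w1.png

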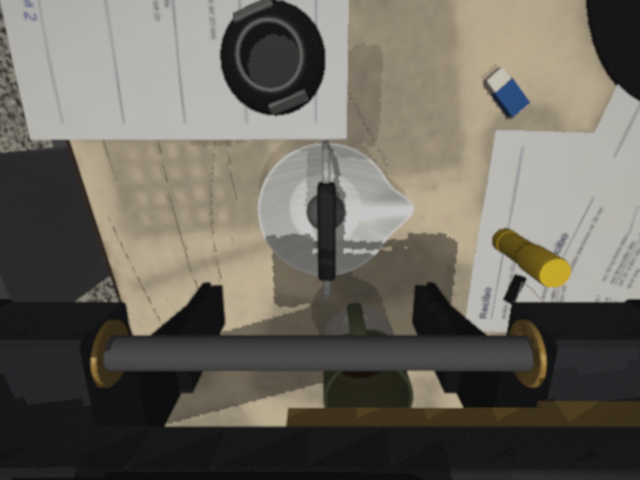

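The wrist picture shows the bar vertical in the image, from (326,182) to (326,280), the spout tip at (412,208), and the ball under the bar at about (322,210). The socket ring is centred near (269,56).

Run:
```python
from h import *
T=np.load('T1.npy');g=lambda uv,z:atz('wrist',uv,z,T)
L=g((326,182.5),104);R_=g((326.5,280),104);sp=g((412,208),17);b=g((269.5,56),36)
c=(L+R_)/2;print(L,R_,c,np.linalg.norm(L-R_),sp,b)
d=L-R_;print('heading',np.degrees(np.arctan2(-d[0],d[1])),'spout bearing',np.degrees(np.arctan2(*(sp-c)[::-1])),'base bearing',np.degrees(np.arctan2(*(b-c)[::-1])),np.linalg.norm(b-c))
M=toolT();y=M[:3,1];print('tool y',np.degrees(np.arctan2(y[1],y[0])))
p=np.r_[c,96-0]+M[:3,2]*bot.grip_point_offset
print('target tcp',p,'tool delta',M[:3,:3].T@(p-M[:3,3]))
```

```text
[531.17617825  57.61662938] [521.43750245 -16.16754371] [526.30684035  20.72454283] 74.424095591475 [607.42025549   8.63905363] [499.26556816 154.06955129]
heading -7.518932985567355 spout bearing -8.474439330260289 base bearing 101.46365481922574 136.05925797530264
tool y -8.062663387456718
target tcp [526.13502535  20.59320674  77.30125056] tool delta [  1.84853725   5.9003906  138.84768892]
```

>>> step_arm:
  increments:
    - [0.001, 0.005, 0.03, 0, 1]
    - [0, 0, 0.035, 0, 1]
    - [0, 0, 0.03, 0, 1]
    - [0, 0, 0, 0, 1]

```text
time_s: 3.15
eef_pos: [525.3, 23.0, 119.2]
ee_rot: [-0.001, 0.75, 0.662, -0.005]
contact_force: [0.1, -0.1, -0.3]
width: 0.999
```

Run:
```python
from h import *
M=toolT();p=np.r_[525.5,20.2,96]+M[:3,2]*bot.grip_point_offset
print(M[:3,3],'tool delta',M[:3,:3].T@(p-M[:3,3]),M[:3,2])
cv2.imwrite("pics/w2.png",bot.get_image("wrist"))
```

```text
[525.30124607  22.95611558 119.15426905] tool delta [-2.55094051  0.71638931 41.86754929] [-0.00839    -0.00586362 -0.99994761]
```

View pics/w2.png

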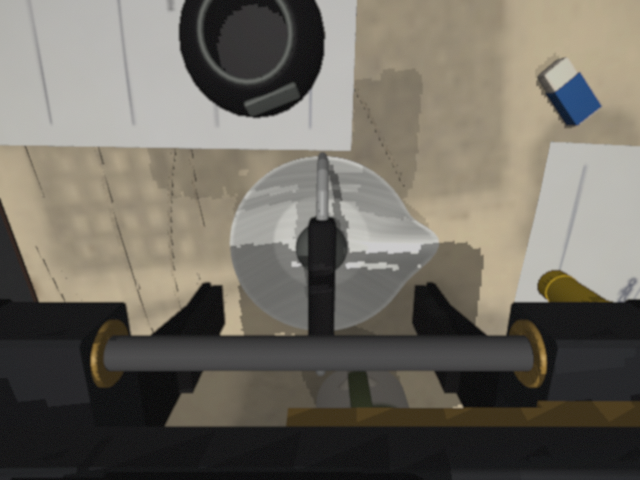

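The bar at column 321 lies midway between the fingers. I go down and close gradually.

>>> step_arm:
  increments:
    - [-0.0025, 0.0005, 0.03, 0, 1]
    - [0, 0, 0.012, 0, 0.5]
    - [0, 0, 0, 0, 0]
    - [0, 0, 0, 0, -0.3]
  grip_force: 10

```text
time_s: 3.7
eef_pos: [530.1, 21.9, 83.6]
ee_rot: [0.002, 0.748, 0.663, -0.0]
contact_force: [1.0, -0.4, 0.7]
width: 0.742
```

Run:
```python
from h import *
M=toolT();p=np.r_[525.5,20.2,96]+M[:3,2]*bot.grip_point_offset
print(M[:3,3],'tool delta',M[:3,:3].T@(p-M[:3,3]),M[:3,2],bot.read_state()['width'])
```

```text
[530.11082789  21.88037182  83.57900947] tool delta [-2.25662053 -4.35163796  6.27682408] [ 0.00154746 -0.00290554 -0.99999458] 0.7420994034290121
```

>>> step_arm:
  increments:
    - [-0.002, -0.0045, 0.006, 0, 0.2]
    - [0, 0, 0, 0, 0]
    - [0, 0, 0, 0, -0.2]

```text
time_s: 4.08
eef_pos: [525.9, 20.5, 78.8]
ee_rot: [0.002, 0.748, 0.663, 0.001]
contact_force: [-1.1, 0.1, -0.3]
width: 0.472
```

Run:
```python
from h import *
M=toolT();p=np.r_[525.5,20.2,96]+M[:3,2]*bot.grip_point_offset
print(M[:3,3],'tool delta',M[:3,:3].T@(p-M[:3,3]),M[:3,2],bot.read_state()['width'])
cv2.imwrite("pics/w3.png",bot.get_image("wrist"))
```

```text
[525.9428516   20.54948411  78.80316304] tool delta [-0.4266755  -0.32912251  1.50235235] [ 0.00377106 -0.00200963 -0.99999087] 0.47156739822879984
```

View pics/w3.png

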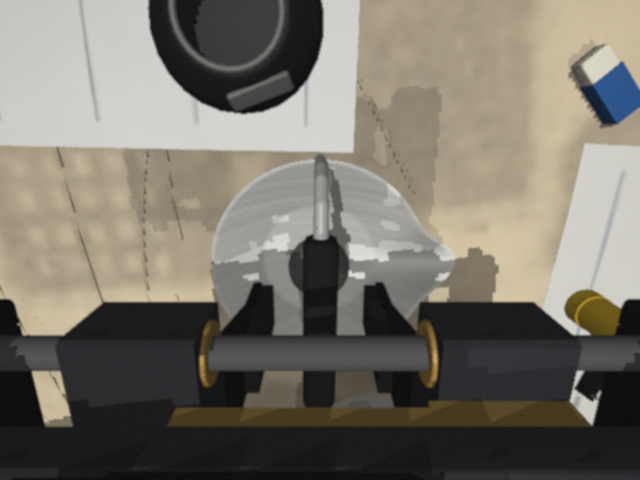

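The bar is centred between the fingers (260, 320, 378), so I close.

>>> step_arm:
  increments:
    - [0, 0, 0.001, 0, -0.4]
    - [0, 0, 0, 0, -0.6]
    - [0, 0, 0, 0, -0.75]
    - [0, 0, 0, 0, -1]
    - [0, 0, 0, 0, -1]

```text
time_s: 4.75
eef_pos: [526.1, 20.6, 77.7]
ee_rot: [0.002, 0.748, 0.663, 0.001]
contact_force: [0.4, 0.9, -1.1]
width: 0.158
```

>>> step_arm:
  increments:
    - [0, 0, 0, 0, -1]
    - [0, 0, 0, 0, -1]
    - [0, 0, 0, 0, -1]
  grip_force: 40

```text
time_s: 5.12
eef_pos: [526.2, 20.6, 77.7]
ee_rot: [0.002, 0.748, 0.663, 0.001]
contact_force: [0.4, -1.1, -0.2]
width: 0.153
```

Run:
```python
from h import *
M=toolT();s=bot.read_state();print(M.round(3),s['width'],s['contact_force'],s['wrist_torque'],s['joint_positions'].round(2))
cv2.imwrite("pics/w4.png",bot.get_image("wrist"))
```

```text
[[ 1.20000e-01  9.93000e-01  4.00000e-03  5.26152e+02]
 [ 9.93000e-01 -1.20000e-01 -2.00000e-03  2.06000e+01]
 [-2.00000e-03  4.00000e-03 -1.00000e+00  7.77040e+01]
 [ 0.00000e+00  0.00000e+00  0.00000e+00  1.00000e+00]] 0.15316139111366514 [ 0.42841978 -1.13660449 -0.2096311 ] [-0.04143344 -0.04548924 -0.01434514] [-0.57  0.22  0.5   1.96 -0.12  0.99 -0.13]
```

>>> step_arm:
  increments:
    - [0, 0, -0.002, 0, -1]
    - [0, 0, -0.004, 0, -1]
    - [0, 0, -0.005, 0, -1]
    - [0, 0, -0.005, 0, -1]
    - [0, 0, -0.005, 0, -1]

```text
time_s: 5.8
eef_pos: [524.6, 20.4, 99.0]
ee_rot: [0.001, 0.748, 0.663, -0.001]
contact_force: [0.4, 0.3, -3.8]
width: 0.154
```

Run:
```python
from h import *
M=toolT();s=bot.read_state();print(M.round(3),s['width'],s['contact_force'],s['wrist_torque'])
cv2.imwrite("pics/w5.png",bot.get_image("wrist"))
a=cv2.imread('pics/w3.png');
cv2.imwrite("pics/c5.png",np.vstack([cv2.imread('pics/w4.png')[130:330,120:520],cv2.imread('pics/w5.png')[130:330,120:520]]))
```

```text
[[ 1.20000e-01  9.93000e-01  1.00000e-03  5.24612e+02]
 [ 9.93000e-01 -1.20000e-01 -3.00000e-03  2.04110e+01]
 [-3.00000e-03  1.00000e-03 -1.00000e+00  9.89500e+01]
 [ 0.00000e+00  0.00000e+00  0.00000e+00  1.00000e+00]] 0.1536980102633094 [ 0.35831091  0.26659831 -3.84087594] [-0.10552606  0.05551524  0.01446163]
```

View pics/c5.png

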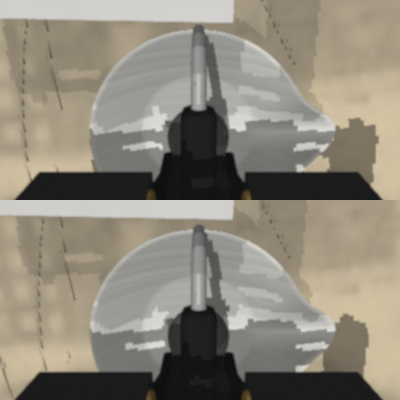

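The two crops, before and after a 21 mm lift, show the dish and ball unchanged relative to the gripper. The force is −3.8 N, which is the dish's weight, so it is held. I carry on lifting.

>>> step_arm:
  increments:
    - [0, 0, -0.005, 0, -1]
    - [0, 0, -0.006, 0, -1]
    - [0, 0, -0.006, 0, -1]
    - [0, 0, -0.006, 0, -1]
    - [0, 0, -0.006, 0, -1]

```text
time_s: 6.48
eef_pos: [524.8, 20.5, 130.5]
ee_rot: [0.001, 0.748, 0.663, -0.0]
contact_force: [0.1, 0.1, -4.0]
width: 0.154
```

>>> step_arm:
  increments:
    - [0, 0, -0.006, 0, -1]
    - [0, 0, -0.006, 0, -1]
    - [0, 0, -0.006, 0, -1]
    - [0, 0, -0.006, 0, -1]
    - [0, 0, -0.006, 0, -1]

```text
time_s: 7.1
eef_pos: [524.7, 20.5, 162.7]
ee_rot: [0.001, 0.748, 0.663, -0.0]
contact_force: [0.9, -0.4, -3.4]
width: 0.157
```

>>> step_arm:
  increments:
    - [0, 0, -0.006, 0, -1]
    - [0, 0, -0.006, 0, -1]
    - [0, 0, -0.004, 0, -1]
    - [0, 0, -0.002, 0, -1]
    - [0, 0, 0, 0, -1]

```text
time_s: 7.72
eef_pos: [524.9, 20.6, 182.4]
ee_rot: [0.002, 0.748, 0.663, 0.0]
contact_force: [-0.3, -0.4, -3.5]
width: 0.157
```

Run:
```python
from h import *
M=toolT();s=bot.read_state();print(M.round(3),s['width'],s['contact_force'],s['joint_positions'].round(2),s['time_s'])
```

```text
[[ 1.20000e-01  9.93000e-01  2.00000e-03  5.24889e+02]
 [ 9.93000e-01 -1.20000e-01 -2.00000e-03  2.05820e+01]
 [-2.00000e-03  2.00000e-03 -1.00000e+00  1.82386e+02]
 [ 0.00000e+00  0.00000e+00  0.00000e+00  1.00000e+00]] 0.15652072600814293 [-0.28804892 -0.36988595 -3.49788603] [-0.6   0.1   0.51  1.84 -0.05  1.21 -0.19] 7.725
```

>>> step_arm:
  increments:
    - [0, 0, 0, -0.02, -1]
    - [0, 0, 0, -0.04, -1]
    - [0, 0, 0, -0.05, -1]
    - [0, 0, 0, -0.05, -1]
    - [0, 0, 0, -0.05, -1]

```text
time_s: 8.35
eef_pos: [524.2, 20.5, 181.3]
ee_rot: [0.001, 0.671, 0.741, -0.001]
contact_force: [-0.7, -0.2, -3.1]
width: 0.156
```

Run:
```python
from h import *
M=toolT();s=bot.read_state();print(M.round(4),s['joint_positions'].round(2))
cv2.imwrite("pics/w6.png",bot.get_image("wrist"))
```

```text
[[-9.950000e-02  9.950000e-01  3.000000e-04  5.242319e+02]
 [ 9.950000e-01  9.950000e-02 -2.900000e-03  2.050850e+01]
 [-2.900000e-03  0.000000e+00 -1.000000e+00  1.812574e+02]
 [ 0.000000e+00  0.000000e+00  0.000000e+00  1.000000e+00]] [-0.59  0.1   0.49  1.85 -0.05  1.21  0.02]
```

>>> step_arm:
  increments:
    - [0, 0, 0, -0.05, -1]
    - [0, 0, 0, -0.06, -1]
    - [0, 0, 0, -0.06, -1]
    - [0, 0, 0, -0.06, -1]
    - [0, 0, 0, -0.06, -1]

```text
time_s: 9.02
eef_pos: [523.7, 20.4, 180.2]
ee_rot: [0.0, 0.552, 0.834, -0.002]
contact_force: [0.7, 0.6, -3.5]
width: 0.157
```

>>> step_arm:
  increments:
    - [0, 0, 0, -0.06, -1]
    - [0, 0, 0, -0.06, -1]
    - [0, 0, 0, -0.06, -1]
    - [0, 0, 0, -0.06, -1]
    - [0, 0, 0, -0.06, -1]

```text
time_s: 9.65
eef_pos: [523.2, 20.3, 179.3]
ee_rot: [-0.001, 0.418, 0.909, -0.002]
contact_force: [-0.5, -0.3, -3.6]
width: 0.16
```

>>> step_arm:
  increments:
    - [0, 0, 0, -0.06, -1]
    - [0, 0, 0, -0.06, -1]
    - [0, 0, 0, -0.06, -1]
    - [0, 0, 0, -0.06, -1]
    - [0, 0, 0, -0.06, -1]

```text
time_s: 10.28
eef_pos: [522.6, 20.2, 178.2]
ee_rot: [-0.002, 0.273, 0.962, -0.003]
contact_force: [0.4, -0.1, -3.5]
width: 0.158
```

Run:
```python
from h import *
M=toolT();s=bot.read_state();print(M.round(4),s['joint_positions'].round(2),'heading',np.degrees(np.arctan2(M[1,1],M[0,1])))
cv2.imwrite("pics/w7.png",bot.get_image("wrist"))
cv2.imwrite("pics/c7.png",np.vstack([cv2.imread('pics/w6.png')[130:330,120:520],cv2.imread('pics/w7.png')[130:330,120:520]]))
```

```text
[[-8.512000e-01  5.248000e-01 -4.600000e-03  5.226363e+02]
 [ 5.248000e-01  8.512000e-01 -4.500000e-03  2.021740e+01]
 [ 1.600000e-03 -6.300000e-03 -1.000000e+00  1.782335e+02]
 [ 0.000000e+00  0.000000e+00  0.000000e+00  1.000000e+00]] [-0.53  0.11  0.44  1.85 -0.04  1.2   0.94] heading 58.34412512005059
```

View pics/c7.png

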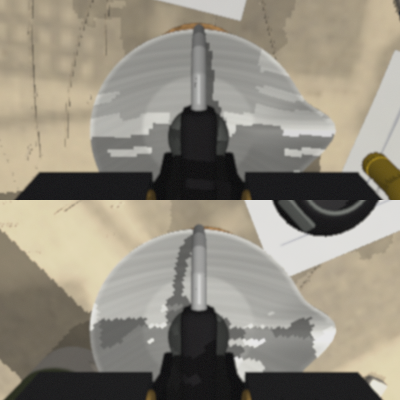

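Ball and dish are unchanged in the gripper frame, and the heading is now 58°. About 0.74 rad remain.

>>> step_arm:
  increments:
    - [0, 0, 0, -0.06, -1]
    - [0, 0, 0, -0.06, -1]
    - [0, 0, 0, -0.06, -1]
    - [0, 0, 0, -0.06, -1]
    - [0, 0, 0, -0.06, -1]

```text
time_s: 10.95
eef_pos: [522.2, 20.1, 177.4]
ee_rot: [-0.003, 0.123, 0.992, -0.003]
contact_force: [0.6, -0.5, -3.2]
width: 0.15
```

>>> step_arm:
  increments:
    - [0, 0, 0, -0.06, -1]
    - [0, 0, 0, -0.06, -1]
    - [0, 0, 0, -0.06, -1]
    - [0, 0, 0, -0.06, -1]
    - [0, 0, 0, -0.05, -1]

```text
time_s: 11.58
eef_pos: [521.9, 20.0, 176.7]
ee_rot: [-0.004, -0.024, 1.0, -0.003]
contact_force: [0.7, 0.8, -4.7]
width: 0.157
```

>>> step_arm:
  increments:
    - [0, 0, 0, -0.04, -1]
    - [0, 0, 0, -0.02, -1]
    - [0, 0, 0, 0, -1]
    - [0, 0, 0, 0, -1]

```text
time_s: 12.08
eef_pos: [521.7, 20.0, 176.2]
ee_rot: [-0.004, -0.053, 0.999, -0.003]
contact_force: [-0.0, -0.4, -3.8]
width: 0.154
```

Run:
```python
from h import *
M=toolT();s=bot.read_state();print(M.round(4),s['joint_positions'].round(2),'heading',np.degrees(np.arctan2(M[1,1],M[0,1])),s['contact_force'],s['wrist_torque'])
np.save('T8.npy',camT())
cv2.imwrite("pics/w8.png",bot.get_image("wrist"))
t=bot.get_image("top");cv2.imwrite("pics/t8.png",t)
```

```text
[[-9.944000e-01 -1.051000e-01 -7.900000e-03  5.217025e+02]
 [-1.050000e-01  9.945000e-01 -5.600000e-03  1.995570e+01]
 [ 8.500000e-03 -4.700000e-03 -1.000000e+00  1.762079e+02]
 [ 0.000000e+00  0.000000e+00  0.000000e+00  1.000000e+00]] [-0.5   0.11  0.4   1.85 -0.04  1.2   1.59] heading 96.03082635113068 [-0.04653296 -0.39399115 -3.84072387] [0.01744017 0.03327417 0.00285248]
```

View pics/w8.png

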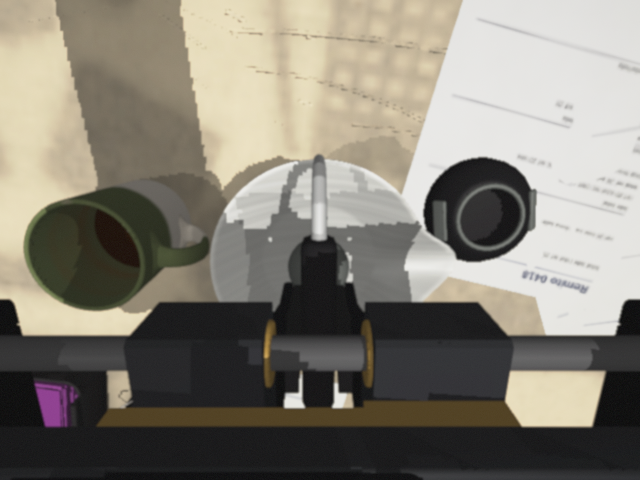

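Spout tip is at (456,259) and the socket ring centre at (491,217). The ball is still under the bar. I compute the remaining turn.

Run:
```python
from h import *
T=np.load('T8.npy');M=toolT()
b=atz('wrist',(491,217),36,T);zs=M[2,3]+18.7-92+13;sp=atz('wrist',(456,259),zs,T)
c=M[:2,3]-M[:2,2]*18.7
a=lambda v:np.degrees(np.arctan2(v[1],v[0]))
for bb in(b,np.array([495,153.2])):print(c,bb,sp,'base',a(bb-c),'spout',a(sp-c),'tool',a(M[:2,1]))
```

```text
[521.84101807  20.05621311] [498.02117445 154.67524497] [511.40829059 101.83681111] base 100.03420606019658 spout 97.26993882179164 tool 96.05147810187594
[521.84101807  20.05621311] [495.  153.2] [511.40829059 101.83681111] base 101.39773449115934 spout 97.26993882179164 tool 96.05147810187594
```

>>> step_arm:
  increments:
    - [0, 0, 0, -0.03, -1]
    - [0, 0, 0, -0.03, -1]
    - [0, 0, 0, -0.015, -1]
    - [0, 0, 0, 0, -1]
    - [0, 0, 0, 0, -1]

```text
time_s: 12.8
eef_pos: [521.7, 20.0, 176.3]
ee_rot: [-0.004, -0.093, 0.996, -0.002]
contact_force: [0.2, 0.4, -3.3]
width: 0.157
```

>>> step_arm:
  increments:
    - [0, 0, 0, 0, -1]
    - [0, 0, 0, 0, -1]
    - [0, 0, 0, 0, -1]
    - [0, 0, 0, 0, -1]

```text
time_s: 13.3
eef_pos: [521.7, 20.0, 176.3]
ee_rot: [-0.004, -0.093, 0.996, -0.002]
contact_force: [-0.5, -0.2, -4.2]
width: 0.159
```

Run:
```python
from h import *
M=toolT();s=bot.read_state();print(M.round(4),'heading',np.degrees(np.arctan2(M[1,1],M[0,1])),s['dq'].round(3),s['contact_force'])
w=bot.get_image("wrist")[130:330,200:560];sc=bot.get_image("scene")[160:330,220:400]
cv2.imwrite("pics/f9.png",np.vstack([cv2.resize(w,(640,355)),cv2.resize(sc,(640,604))[:240*2][150:390]]) )
```

```text
[[-9.828000e-01 -1.843000e-01 -7.800000e-03  5.217165e+02]
 [-1.843000e-01  9.829000e-01 -5.500000e-03  1.997110e+01]
 [ 8.700000e-03 -4.000000e-03 -1.000000e+00  1.762699e+02]
 [ 0.000000e+00  0.000000e+00  0.000000e+00  1.000000e+00]] heading 100.62287282371842 [ 0.    -0.001  0.001  0.001 -0.002 -0.    -0.002] [-0.4530568  -0.24072419 -4.22773387]
```

View pics/f9.png

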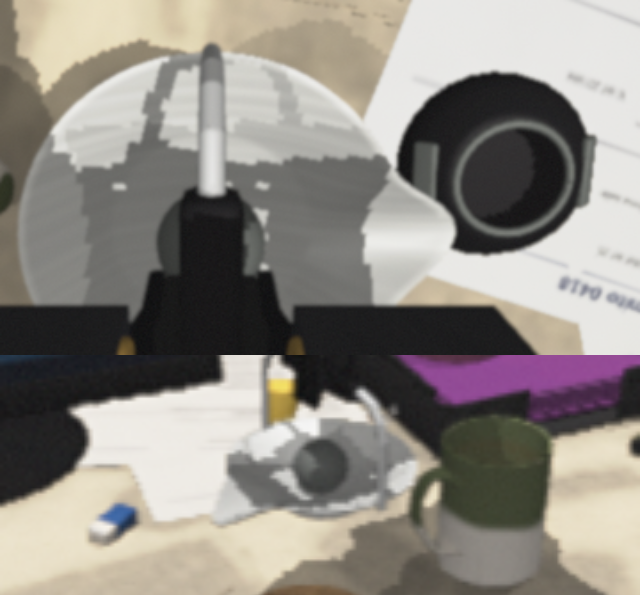

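The dish is held level and still, with the ball in the middle. The tool heading is 100.6°, against a socket bearing of about 100–101.4°. I hand in.

```bash
python3 -c "
from cell import bot
print(bot.close_job())"
```

```text
the job is handed in; nothing more can be done
None
```

I gripped the dish by its bow's grip bar, lifted it about 10 cm without turning it, and turned it about 108° counter-clockwise on the spot. I handed the job in while still holding it, at about 13.3 s; `close_job` gives no verdict.

**Last checks:**
- **Hold:** the foot is about 103 mm above the desk, roughly 4 mm sideways of where it was gripped. Tool tilt is about 0.01 rad, joint speeds are near zero, and the grip carries about 4 N of weight.
- **Aim:** the gripper heading is 100.6°, and the spout was read about 1° beyond the gripper's heading. The socket bearing is 100.0° or 101.4°, depending on which picture it is measured from. That leaves an error of about 2° at most, against about 10° allowed.
- **Ball:** it was in the middle in every picture, judged by eye and not measured.
- **Other things:** I moved nothing near them and the measured force on the tool showed no contact. I did not measure their positions again.

**Disagreement with the task text:** it says the spout first points roughly towards the robot. The pictures showed it pointing away, at about −8° from straight ahead. I followed the pictures, which made counter-clockwise the short way round.

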